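# Find the stamped crate and push it into the dispatch lane

## Task

One of the two empty grey crates has a ring stamp on the underside of its base: using pushes only and lifting nothing, tip both crates over away from you onto their backs, so that each base faces you and can be read. Then push the stamped crate, still on its back with its base towards you, into a dispatch lane until it is fully home and square with its sprung end plate pressed in. Leave the unstamped crate on its back outside the lanes, and do not disturb the other things on the bench.

Things in the scene. Friction and masses are not known exactly. Their poses are not given: they have to be found in the camera images.
- crate_a: Empty grey plastic crate, 52 mm deep (x), 96 wide (y), 76 tall (z), walls 3.5, open top, 0.14 to 0.28 kg. Origin: centre of the underside. Starts upright, x pointing into the bench towards the lanes. Stamped: a white ring of 35 mm diameter with a bar through it on the underside, hidden while it stands.
- crate_b: Empty grey plastic crate, 52 mm deep (x), 96 wide (y), 76 tall (z), walls 3.5, open top, 0.14 to 0.28 kg. Origin: centre of the underside. Starts upright, x pointing into the bench towards the lanes. Its underside is plain; otherwise the same as crate_a.
- crate_a_near (a point): Middle of the bottom edge of crate_a nearest the robot at the start (26 mm along -x): at bench level when standing, 52 mm up when the crate lies on its back. On its back the crate reaches 76 mm from base to rim, its z is level and points towards the lanes, and its base is an upright flat 96 x 52 mm face towards the robot.
- crate_b_near (a point): The same for crate_b.
- crate_a_far (a point): Middle of the far bottom edge of crate_a (26 mm along +x). Pushed along x near the top of its near wall, the crate tips about this edge, which stays on the bench, balances at about 40 degrees and then falls by itself onto its far wall. Friction with the bench is 0.5 to 0.7; pushed too low it slides instead.
- crate_b_far (a point): The same for crate_b.
- lanes: Aluminium fixture behind the crates with two lanes open to the robot. Origin: between the lanes, where a rim stops when home; x into the lanes, y left. Lane centres y = +67 and -67 mm, 110 wide, guides 30 high, straight from x = -40, noses (outer flared, middle pointed) from x = -64; back wall 44 high. A crate starts about 192 before the origin facing a lane; home on its back, its base is at x = -76.
- plate_left (a joint): Sprung upright end plate of the left lane (96 mm wide, top at 52 mm), which works the crate-present switch: 0 = out, 0.006 m = pressed fully in. Its spring pushes back with 0.2 to 0.45 N, too weak to move a crate.
- plate_right (a joint): The same for the right lane.
- ipa_bottle: Bystander: round dispenser bottle, 65 mm across, 97 mm high, right of the crates. Origin under its centre.
- sample_box: Bystander: grey hinged sample box, 84 x 110 x 40 mm, left of the crates. Origin under its centre.

How it is judged:
On the way:
1. both crates lie on their backs with their bases facing the robot (height (world z) of each of crate_a_near, crate_b_near above 0.044 m and angle between crate_a's own z axis and vertical between 1.42 and 1.72 rad and angle between crate_a's own y axis and vertical between 1.42 and 1.72 rad and angle between crate_b's own z axis and vertical between 1.42 and 1.72 rad and angle between crate_b's own y axis and vertical between 1.42 and 1.72 rad), for 0.2 s.
At the end, for the whole second after the job is handed in: Stamped crate at rest on its back in a lane, base towards the robot, pressing that lane's end plate in by 4 mm or more of 6, square within 7 degrees; plain crate at rest on its back, base towards the robot and at least 115 mm before the home line (all of step 1 and ((value of joint plate_left above 0.004 m and y of crate_a in the frame of lanes between 0.051 and 0.083 m) or (value of joint plate_right above 0.004 m and y of crate_a in the frame of lanes between -0.083 and -0.051 m)) and x of crate_a in the frame of lanes above -0.08 m and angle between the z axis of crate_a and the x axis of lanes, either way round below 0.12 rad and x of crate_b in the frame of lanes below -0.115 m and linear speed of each of crate_a, crate_b below 0.02 m/s); the robot touches nothing.
It fails at once if a crate is lifted or tipped the wrong way: its far bottom edge rises more than 20 mm off the bench (height (world z) of any of crate_a_far, crate_b_far above 0.02 m).
It fails at once if the unstamped crate is pushed into a lane (x of crate_b in the frame of lanes above -0.105 m).
It fails at once if a bystander (bottle, sample box) is moved more than 20 mm (distance of any of ipa_bottle, sample_box from where it was at the start of the episode above 0.02 m).
It also fails if it takes over 61 s, if anything falls off the work surface, if the arm or the gripper's body presses on something with over 40 N, if the wrist force passes 120 N, or if a joint passes its speed limit or range.

## Robot

A 7-joint arm with a two-finger parallel gripper is mounted at the origin on a cart in front of the work surface, level with it; the furniture and walls round the work are solid. World frame = base frame: x ahead of the robot, y to its left, z up, the work surface at z = 0. Lengths are in m, angles in rad, forces in N, time in s.
With the tool pointing down it reaches from about 0.4 to 0.9 m from the base axis. Payload 5.5 kg.
Tool frame: the origin (TCP) lies midway between the tips of the shut fingers; the grasp point (between the pads) lies 19 mm behind it (manip.grip_depth is the distance from the TCP to the grasp point, in m); z points along the fingers, x is the direction in which the jaws open and shut, and the axes are right-handed (so a half turn about z gives the same grasp; the last joint's range is limited). The gripper opens to 92 mm and grips with 3 to 60 N. Pads are 19 mm wide; open, the fingers measure 130 mm over their backs; the gripper's body (75 mm by 190 mm) begins 47 mm behind the grasp point.
Start: joints at [-0.911, 0.501, -0.427, 1.55, 0.221, 1.138, -0.21], TCP at [0.251, 0.6, 0.227] pointing down, gripper open.
Joint ranges: [-2.88, 2.88], [-0.31, 2.03], [-1.54, 1.56], [0.2, 2.42], [-1.41, 4.55], [0.19, 2.02], [-2.57, 2.57]. Speed limits (rad/s): [2.57, 2.57, 3.14, 3.14, 3.14, 3.14, 3.14].

## Interface

Orientations are given as a unit quaternion [x, y, z, w].
In Python, from bench import manip, effector, viewer gives the robot as it stands. Calls block until the motion is done:
- manip.move_pose(position, orientation): joint-space move of the TCP to a pose.
- manip.servo_line(position, ori=None, vel=0.15): straight line of the TCP; ori=None keeps the orientation; vel is the mean speed in m/s.
- manip.movej(angles): joint-space move.
- effector.open_jaws() and effector.close(f_grip=None): open the fingers fully, or close them until they stop; f_grip is the grip in N (None keeps the last).
- manip.sleep(seconds).
- manip.solve_ik(position, orientation): joint angles nearest the present ones, or None.
- viewer.get_image(name): name is "side" or "top"; returns the picture (384x512x3 uint8, red, green, blue); there is no depth.
- viewer.get_calibration(name): a dict with "vfov" (degrees; the focal length in pixels is half the picture's height over the tangent of half this angle, whatever the lens; pixels are square), "cx", "cy" (the principal point, pixels), "dist_coeffs" ([k1, k2, p1, p2, k3] as OpenCV has them; the pictures are not rectified), "eye" and "attitude" of the camera in the world. Camera axes: x right, y down, z forward; pixel columns grow to the right and rows downward; lengths in m; the calibration is good to about 2 mm. A picture is of the moment at which its call begins. get_calibration takes no time and is no camera call.
A pose or a line that the arm cannot do raises manip.PlanningError and nothing moves.
- manip.hand_in(): hands the job in, once; it reports no verdict.
Readings, each from a call of its own:
- manip.current_clock(): time.
- manip.current_q(): joint angles.
- manip.current_joint_velocities(): joint speeds.
- manip.current_tau(): joint torques, N m.
- manip.current_tool_pos(): TCP position.
- manip.current_tcp_rot(): TCP orientation.
- manip.current_force(): force on the tool from outside, world axes, zero at the start.
- manip.current_wrist_torque(): the same for the moment, N m.
- manip.current_finger_gap(): finger opening in m.
Only numpy, scipy, OpenCV 4.12 (cv2) and the standard library are available. Lean on these libraries where they do the work, as an engineer would, in place of code of your own. Each camera call takes 0.05 s, during which the arm holds its last target.

## Working session

There is one attempt and no reset: what is moved stays moved. The work goes in short steps, each a Python script; the robot and the scene stay as the last script left them, time stands still between calls to the robot, and variables do not carry over. Pictures are saved under pics/ and viewed, and the job is handed in when it is done.

```bash
ls; mkdir -p pics; python3 - <<'E'
from bench import manip, effector, viewer
import cv2
for n in("side","top"):
    cv2.imwrite(f"pics/{n}0.png",viewer.get_image(n)[:,:,::-1]); print(n,viewer.get_calibration(n))
print(manip.current_clock(),manip.current_tool_pos(),manip.current_tcp_rot(),manip.current_finger_gap())
E
```

```text
pics
side {'vfov': 53.03340828057522, 'cx': 249.48591040042788, 'cy': 188.00402019138457, 'dist_coeffs': array([0.0398888, 0.       , 0.       , 0.       , 0.       ]), 'eye': array([0.41278736, 0.5164744 , 0.54416911]), 'attitude': array([-0.03634186,  0.8782599 , -0.47660096,  0.01379654])}
top {'vfov': 45.95722615818162, 'cx': 266.2767857507383, 'cy': 192.61641826609707, 'dist_coeffs': array([-0.14125703,  0.        ,  0.        ,  0.        ,  0.        ]), 'eye': array([ 0.32560141, -0.27819144,  1.22886147]), 'attitude': array([-0.70132686,  0.7105959 , -0.03622412,  0.0433811 ])}
0.1 [0.25100831 0.59891575 0.22577831] [ 8.32584964e-01  5.53896681e-01 -7.34702197e-04  4.52494317e-04] 0.0917005007535044
```

View pics/side0.png

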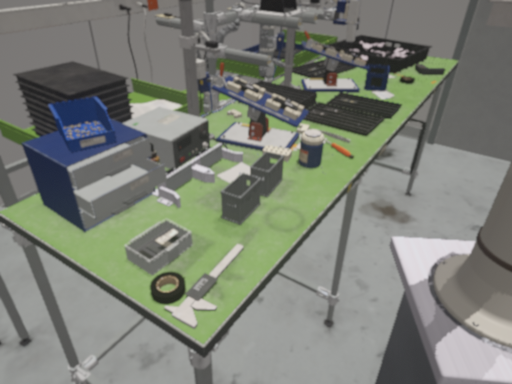

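View pics/top0.png

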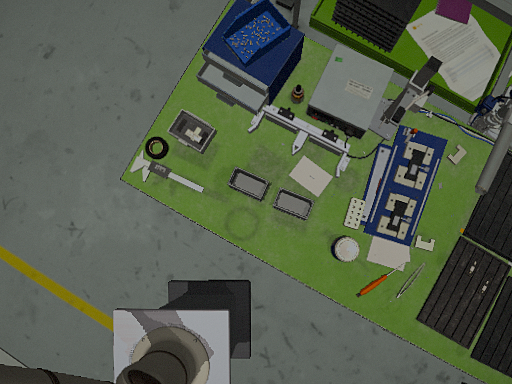

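The side view shows crates at about (241,198) and (267,173), the lanes at about (200,175), the box at (160,245) and the bottle at (311,148). In the top view the crates are at (249,184) and (293,204), the lanes' front around (300,130), and the bottle at (345,248). I'll build the projection helpers next and look at enlarged crops.

```bash
cat > h.py <<'E'
import numpy as np, cv2
from scipy.spatial.transform import Rotation as R
from bench import manip, effector, viewer
def cam(n):
    c=viewer.get_calibration(n); f=192/np.tan(np.radians(c['vfov'])/2)
    K=np.array([[f,0,c['cx']],[0,f,c['cy']],[0,0,1]]); Rw=R.from_quat(c['attitude']).as_matrix()
    return K,c['dist_coeffs'],np.array(c['eye']),Rw
def proj(n,P):
    K,d,e,Rw=cam(n); r=Rw.T
    p,_=cv2.projectPoints(np.array(P,float).reshape(-1,1,3),cv2.Rodrigues(r)[0],-r@e,K,d); return p[:,0]
def ray(n,uv):
    K,d,e,Rw=cam(n)
    x=cv2.undistortPoints(np.array(uv,float).reshape(-1,1,2),K,d)[:,0]
    return e,(Rw@np.c_[x,np.ones(len(x))].T).T
def onz(n,uv,z):
    e,D=ray(n,uv); z=np.broadcast_to(z,len(D)); return e+D*((z-e[2])/D[:,2])[:,None]
def tri(uva,uvb):
    out=[]
    for a,b in zip(uva,uvb):
        A=np.zeros((3,3));B=np.zeros(3)
        for n,u in(("side",a),("top",b)):
            e,D=ray(n,[u]);D=D[0]/np.linalg.norm(D[0]);M=np.eye(3)-np.outer(D,D);A+=M;B+=M@e
        p=np.linalg.solve(A,B); out.append(p)
    return np.array(out)
def crop(img,x0,y0,x1,y1,s,name):
    cv2.imwrite(name,cv2.resize(img[y0:y1,x0:x1],None,fx=s,fy=s,interpolation=cv2.INTER_CUBIC))
E
python3 - <<'E'
from h import *
print(proj("top",[[0,0,0],[.5,0,0],[.5,.2,0]]),proj("side",[[0,0,0],[.5,0,0],[.5,.2,0]]))
print(onz("top",[[249,184],[293,204],[345,248],[193,130],[300,140]],.07))
t=cv2.imread("pics/top0.png");s=cv2.imread("pics/side0.png")
crop(t,200,80,370,220,4.5,"pics/tc.png"); crop(s,140,120,290,230,5,"pics/sc.png")
E
```

```text
[[169.647211   365.06433225]
 [169.67159481 181.24098966]
 [ 99.84080573 182.38410426]] [[497.61653455 297.44069206]
 [221.70198753 278.00645005]
 [202.64868815 380.03567068]]
[[ 0.47977868 -0.22292041  0.07      ]
 [ 0.4264037  -0.3355303   0.07      ]
 [ 0.31176816 -0.46639477  0.07      ]
 [ 0.62570024 -0.07598878  0.07      ]
 [ 0.59401985 -0.35718693  0.07      ]]
```

View pics/tc.png

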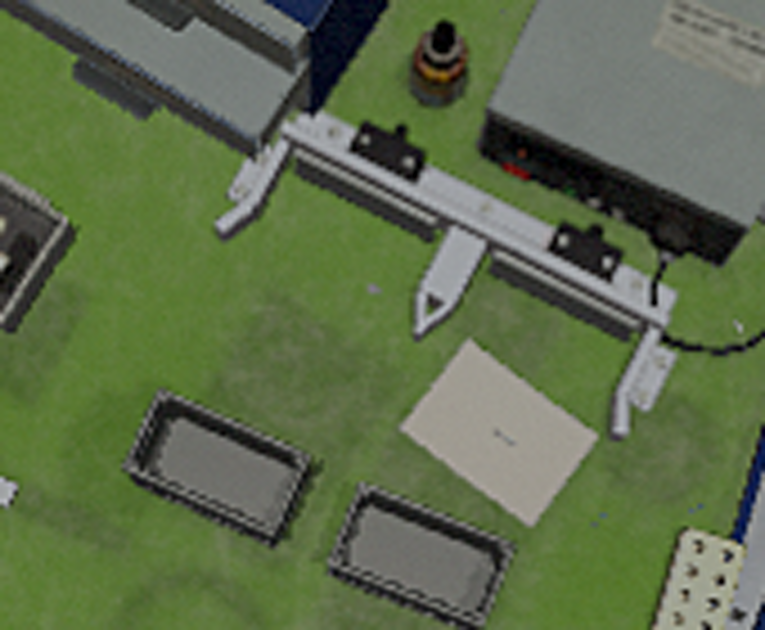

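View pics/sc.png

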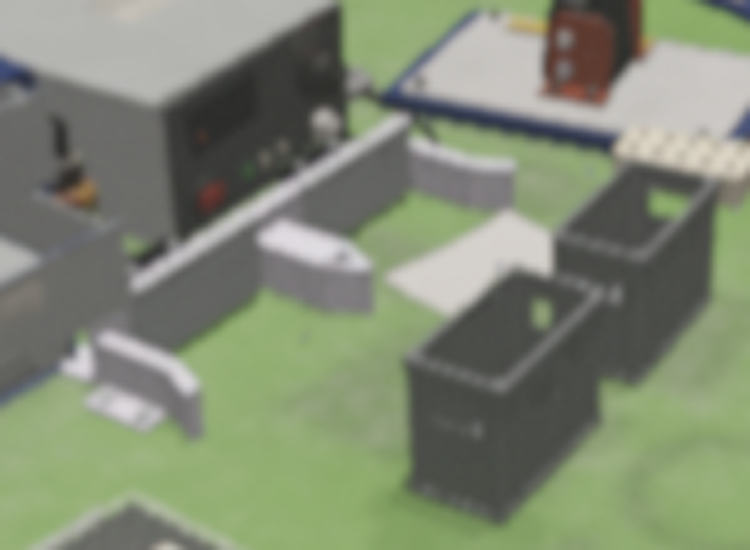

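```bash
python3 - <<'E'
from h import *
np.set_printoptions(precision=4,suppress=True)
T=lambda L:(np.array(L,float)+.5)/4.5-.5+[200,80]
S=lambda L:(np.array(L,float)+.5)/5-.5+[140,120]
# order nl,fl,fr,nr
tl=T([(127,468),(160,392),(315,462),(275,543)]); sl=S([(503,385),(410,360),(515,268),(603,290)])
tr=T([(330,570),(365,487),(514,548),(480,625)]); sr=S([(640,258),(556,235),(635,165),(718,185)])
for n,a,b in(("L",sl,tl),("R",sr,tr)):
    print(n,tri(a,b)); P=onz("top",b,.076); print(P, P.mean(0))
    v=P[1]-P[0]+P[2]-P[3]; print("yaw",np.degrees(np.arctan2(v[1],v[0])), np.linalg.norm(v)/2); w=P[0]-P[3]+P[1]-P[2]; print(np.degrees(np.arctan2(-w[0],w[1])),np.linalg.norm(w)/2)
print("nose",tri(S([(368,268),(198,385),(513,163)]),T([(418,335),(222,235),(620,435)])))
nt=onz("top",T([(418,335),(222,235),(620,435)]),.03);print(nt)
# back wall top ends: left end, right end near edge
bw=onz("top",T([(285,130),(660,325)]),.044);print("wall",bw)
pl=onz("top",T([(297,155),(436,232),(492,258),(630,330)]),.052);print("plates",pl)
print("bottom side",onz("side",S([(500,520),(412,488),(600,420)]),0))
E
```

```text
L [[ 0.481  -0.1685  0.074 ]
 [ 0.5247 -0.1875  0.0719]
 [ 0.4847 -0.2762  0.0686]
 [ 0.4395 -0.2528  0.0728]]
[[ 0.4808 -0.1687  0.076 ]
 [ 0.5245 -0.1878  0.076 ]
 [ 0.4827 -0.2762  0.076 ]
 [ 0.4366 -0.2529  0.076 ]] [ 0.4811 -0.2214  0.076 ]
yaw -25.276313309066584 0.049706205965193456
-26.490943241787274 0.0964380440093484
R [[ 0.4235 -0.284   0.0728]
 [ 0.4682 -0.3046  0.0717]
 [ 0.4325 -0.3895  0.0678]
 [ 0.3886 -0.3689  0.0691]]
[[ 0.4207 -0.2839  0.076 ]
 [ 0.4679 -0.3045  0.076 ]
 [ 0.4318 -0.3887  0.076 ]
 [ 0.3883 -0.3684  0.076 ]] [ 0.4272 -0.3364  0.076 ]
yaw -24.28511937861543 0.049741426891081526
-22.10756841521596 0.09101273087336606
nose [[ 0.5671 -0.3389  0.0265]
 [ 0.6298 -0.2217  0.0282]
 [ 0.5032 -0.4582  0.0293]]
[[ 0.5648 -0.3388  0.03  ]
 [ 0.628  -0.2219  0.03  ]
 [ 0.5028 -0.4581  0.03  ]]
wall [[ 0.6887 -0.2609  0.044 ]
 [ 0.5664 -0.482   0.044 ]]
plates [[ 0.6707 -0.268   0.052 ]
 [ 0.6224 -0.3497  0.052 ]
 [ 0.6062 -0.3824  0.052 ]
 [ 0.5619 -0.4628  0.052 ]]
bottom side [[ 0.4825 -0.1682  0.    ]
 [ 0.5254 -0.1882  0.    ]
 [ 0.4416 -0.2506  0.    ]]
```

```bash
cat >> h.py <<'E'
def quat(yaw): a=np.pi/2+yaw; return [np.cos(a/2),np.sin(a/2),0,0]
HF=0.0095
def tip(c,yawdeg,h0=.066):
    y=np.radians(yawdeg);X=np.array([np.cos(y),np.sin(y)]);q=quat(y)
    piv=np.array(c)+.026*X
    def at(x,z): p=piv+(x-HF)*X; return [p[0],p[1],z]
    manip.move_pose(at(-.085,.13),q)
    manip.servo_line(at(-.075,h0),ori=q,vel=.2)
    f0=np.array(manip.current_force())
    manip.servo_line(at(-.053,h0),vel=.06)
    print("f pre",np.round(manip.current_force()-f0,2),manip.current_clock())
    for th in np.radians([8,18,28,38,47]):
        cc,s=np.cos(th),np.sin(th)
        manip.servo_line(at(-.052*cc+h0*s,.052*s+h0*cc+.001),vel=.08)
        print(np.round(np.degrees(th)),np.round(manip.current_force()-f0,2),manip.current_tool_pos().round(4))
    p=np.array(manip.current_tool_pos())
    manip.servo_line([p[0]-.03*X[0],p[1]-.03*X[1],.14],vel=.2)
    print(manip.current_clock())
def snap(k):
    for n in("side","top"): cv2.imwrite(f"pics/{n}{k}.png",viewer.get_image(n)[:,:,::-1])
    s=cv2.imread(f"pics/side{k}.png");t=cv2.imread(f"pics/top{k}.png")
    crop(t,200,80,370,220,4.5,f"pics/tc{k}.png"); crop(s,140,120,290,230,5,f"pics/sc{k}.png")
E
python3 - <<'E'
from h import *
effector.close(20)
print(manip.current_finger_gap(),manip.current_clock())
tip([.4815,-.2210],-26)
snap(1)
E
```

```text
0.0006463994766997928 1.5417
f pre [-1.05  0.09 -0.06] 5.4
8.0 [-2.38 -0.05  0.15] [ 0.4587 -0.2099  0.0739]
18.0 [-1.7   0.66  0.46] [ 0.4706 -0.2156  0.0799]
28.0 [-0.84  0.36  0.4 ] [ 0.4831 -0.2218  0.0836]
38.0 [-1.13  0.29  0.59] [ 0.4961 -0.2282  0.0849]
47.0 [-1.74 -0.33  0.46] [ 0.5078 -0.2338  0.0839]
7.5
```

View pics/sc1.png

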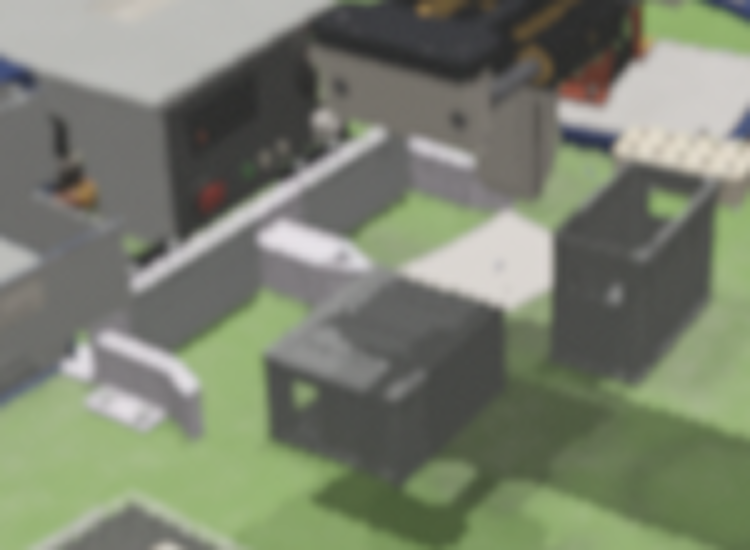

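View pics/tc1.png

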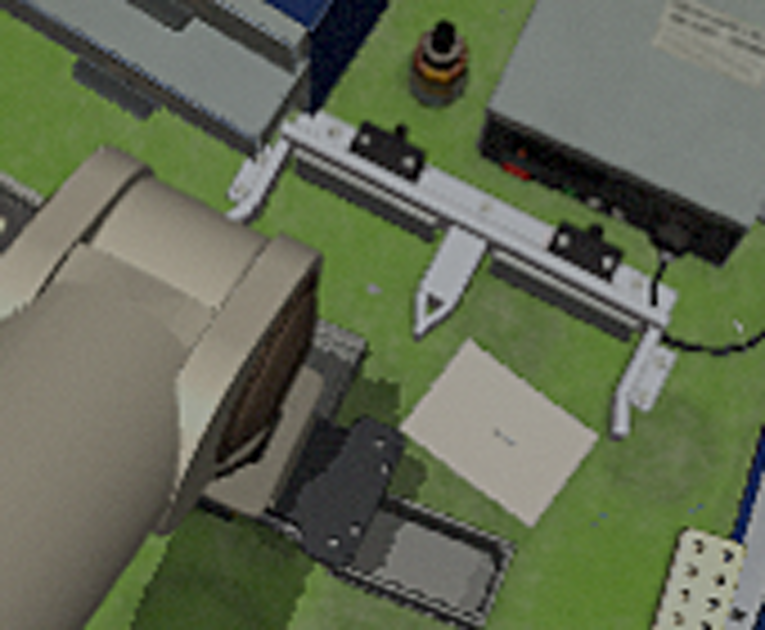

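The left crate is on its back. Its base, at (450,400) in the side crop, shows no ring, though it is in shadow. The right crate still stands, so I'll tip that one now.

```bash
python3 - <<'E'
from h import *
tip([.4272,-.3364],-24)
y=np.radians(-26);p=manip.current_tool_pos()
manip.servo_line([.32,-.20,.25],vel=.25)
snap(2);print(manip.current_clock())
E
```

```text
f pre [-1.12  0.4  -1.03] 9.225
8.0 [-1.41  1.4   0.75] [ 0.4042 -0.3262  0.074 ]
18.0 [-1.94  0.16 -0.14] [ 0.4161 -0.3314  0.0799]
28.0 [-1.44  0.97  0.68] [ 0.4289 -0.3371  0.0836]
38.0 [-1.18 -0.34 -0.51] [ 0.4421 -0.343   0.0849]
47.0 [-0.61 -0.18  0.48] [ 0.4539 -0.3483  0.0839]
11.325
12.3917
```

View pics/sc2.png

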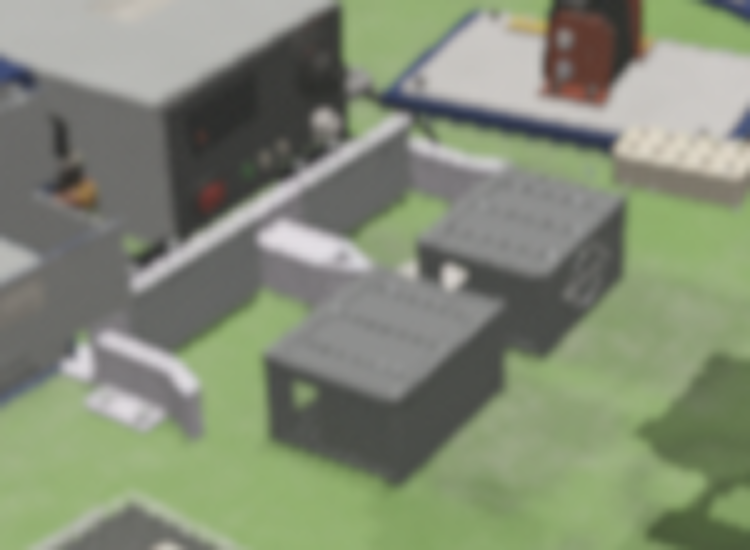

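View pics/tc2.png

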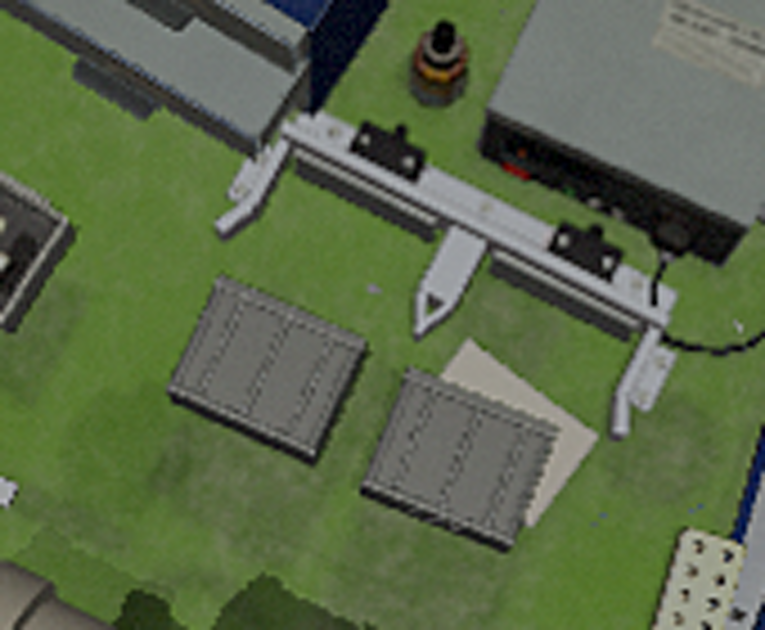

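Both are on their backs. The ring stamp shows on the right crate's base at (585,275) in the side crop, so that is crate_a. Next I'll measure its pose in the lane frame.

```bash
python3 - <<'E'
from h import *
np.set_printoptions(precision=4,suppress=True)
t=cv2.imread("pics/top2.png"); crop(t,270,120,350,205,7,"pics/z2.png")
T=lambda L:(np.array(L,float)+.5)/4.5-.5+[200,80]
S=lambda L:(np.array(L,float)+.5)/5-.5+[140,120]
ly=np.radians(-28.5);X=np.array([np.cos(ly),np.sin(ly)]);Y=np.array([-X[1],X[0]]);O=np.array([.622,-.369])
bl,rl,rr,br=T([(362,486),(407,370),(556,430),(512,542)])
P=onz("top",[bl,rl,rr,br],.052); print(P)
d=P[:,:2]-O; print("lane",np.c_[d@X,d@Y])
Q=tri(S([(545,275),(418,242),(625,200)]),[bl,rl,br]); print(Q); d=Q[:,:2]-O; print(np.c_[d@X,d@Y])
E
```

```text
[[ 0.4715 -0.3033  0.052 ]
 [ 0.5396 -0.3308  0.052 ]
 [ 0.5029 -0.4173  0.052 ]
 [ 0.4376 -0.3899  0.052 ]]
lane [[-0.1636 -0.0141]
 [-0.0906 -0.0058]
 [-0.0816 -0.0993]
 [-0.1521 -0.1064]]
[[ 0.4725 -0.3034  0.0491]
 [ 0.5405 -0.331   0.0485]
 [ 0.4376 -0.3905  0.046 ]]
[[-0.1627 -0.0137]
 [-0.0898 -0.0055]
 [-0.1518 -0.1069]]
```

View pics/z2.png

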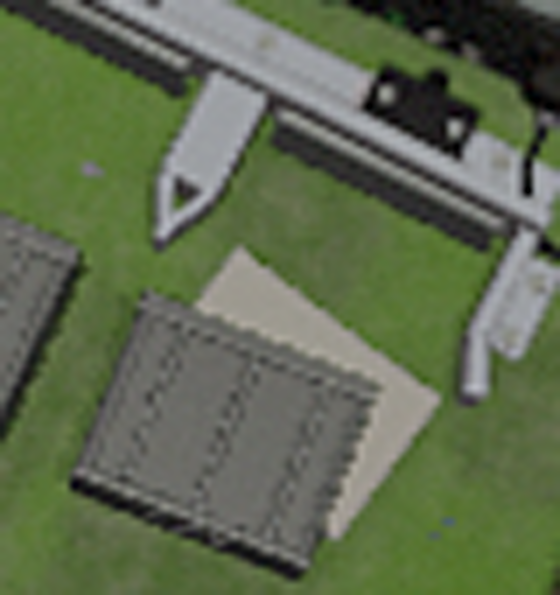

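```bash
cat >> h.py <<'E'
ly=np.radians(-28.5);X=np.array([np.cos(ly),np.sin(ly)]);Y=np.array([-X[1],X[0]]);O=np.array([.622,-.369])
def lane(P): d=np.array(P)[:,:2]-O; return np.c_[d@X,d@Y]
def W(x,y,z): p=O+x*X+y*Y; return [p[0],p[1],z]
T=lambda L:(np.array(L,float)+.5)/4.5-.5+[200,80]
E
python3 - <<'E'
from h import *
np.set_printoptions(precision=4,suppress=True)
print(lane(onz("top",T([(170,388),(220,278),(366,345),(317,456)]),.052)))
print("noses",lane(onz("top",T([(418,335),(222,235),(620,435)]),.03)),"plate",lane(onz("top",T([(297,155),(436,232),(492,258),(630,330)]),.052)))
print("midguide end",lane(onz("top",T([(455,230),(490,240),(660,325)]),.03)))
print(manip.current_q())
for q in (quat(ly+np.pi/2),quat(ly-np.pi/2)): print(manip.solve_ik(W(-.115,.01,.1),q))
E
```

```text
[[-0.1646  0.1123]
 [-0.0928  0.1173]
 [-0.0886  0.0224]
 [-0.1602  0.0173]]
noses [[-0.0647 -0.0008]
 [-0.0649  0.1321]
 [-0.0623 -0.1352]] plate [[-0.0054  0.112 ]
 [-0.0089  0.0172]
 [-0.0075 -0.0193]
 [-0.008  -0.1111]]
midguide end [[ 0.0031  0.0091]
 [ 0.0074 -0.0124]
 [ 0.0087 -0.1266]]
[ 0.2038 -0.0681  0.2732  2.1664  0.022   1.0424  1.6165]
[ 1.2224  0.8341 -1.0862  1.7452  0.8281  1.0969  2.4991]
[ 0.1901  0.5666  0.389   1.7818 -0.2752  0.8467  0.2106]
```

```bash
python3 - <<'E'
from h import *
q=quat(ly-np.pi/2)
manip.move_pose(W(-.215,.002,.12),q)
manip.servo_line(W(-.215,.002,.026),vel=.2)
f0=np.array(manip.current_force())
manip.servo_line(W(-.116,.0065,.026),vel=.08); print(np.round(manip.current_force()-f0,2))
manip.servo_line(W(-.116,-.0095,.026),vel=.04); print(np.round(manip.current_force()-f0,2),lane([manip.current_tool_pos()]))
manip.servo_line(W(-.116,-.003,.026),vel=.1)
manip.servo_line(W(-.215,-.001,.026),vel=.15)
manip.servo_line(W(-.25,.03,.2),vel=.25)
snap(3);print(manip.current_clock())
E
```

```text
[ 0.04 -0.    0.2 ]
[-0.56  0.12 -0.39] [[-0.11615985 -0.01017996]]
18.2833
```

View pics/tc3.png

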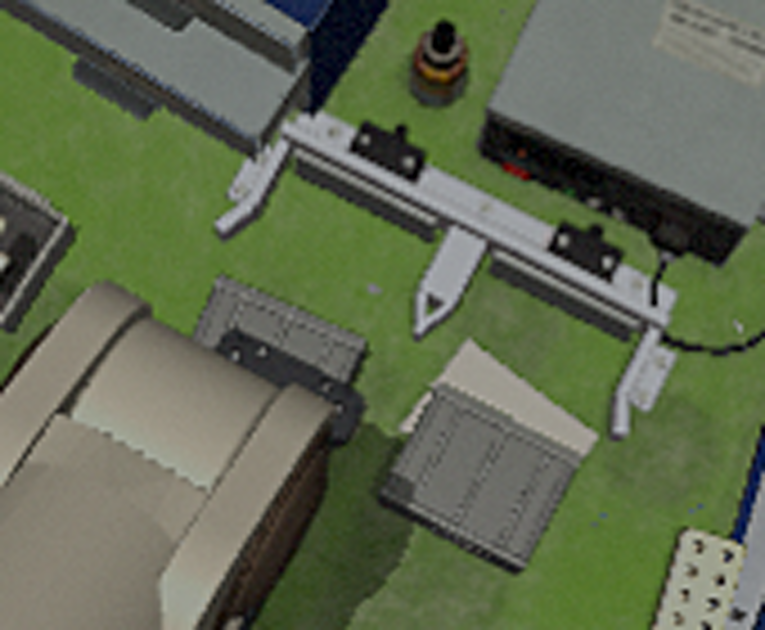

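View pics/sc3.png

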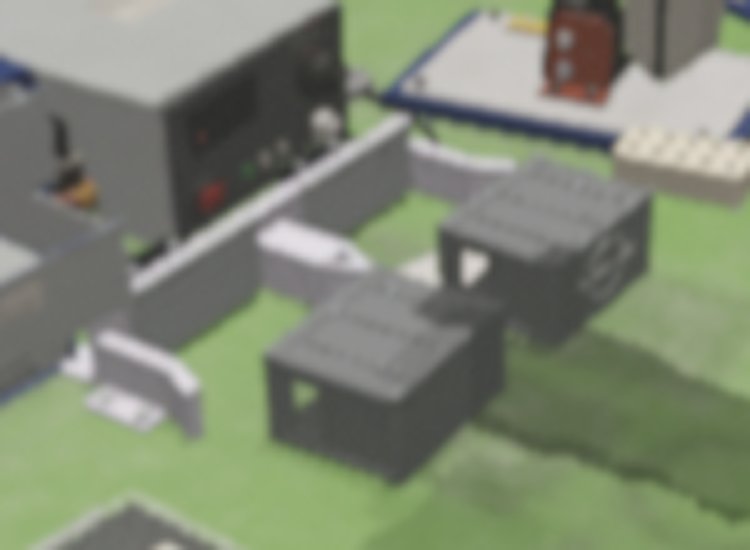

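The right crate, rim corners at (433,388) and (583,465) in the top crop, now looks square to the lane. I'll check that numerically and then push it in.

```bash
python3 - <<'E'
from h import *
np.set_printoptions(precision=4,suppress=True)
l=lane(onz("top",T([(380,490),(433,388),(583,463),(523,565)]),.052));print(l,l.mean(0)); v=l[1]-l[0]+l[2]-l[3]; w=l[1]-l[2]+l[0]-l[3]
print(np.degrees(np.arctan2(v[1],v[0])),np.degrees(np.arctan2(-w[0],w[1])))
t=proj("top",[[.31,-.466,.097]]);print(t)
b=lane([[.3118,-.4664,0]]);print("bottle",b, lane(onz("top",[[345,248]],.097)))
E
```

```text
[[-0.1608 -0.0245]
 [-0.093  -0.0242]
 [-0.0916 -0.1221]
 [-0.1611 -0.1182]] [-0.1266 -0.0722]
-1.4983090422104615 0.34528474055391994
[[346.6107 248.8112]]
bottle [[-0.2261 -0.2336]] [[-0.228  -0.2296]]
```

```bash
python3 - <<'E'
from h import *
q=quat(ly)
fx=lambda:-(np.array(manip.current_force())-f0)[:2]@X
fy=lambda:-(np.array(manip.current_force())-f0)[:2]@Y
manip.move_pose(W(-.205,-.068,.12),q)
manip.servo_line(W(-.205,-.068,.028),ori=q,vel=.2)
manip.sleep(.2);f0=np.array(manip.current_force())
for x in [-.17,-.15,-.14,-.13,-.12,-.11,-.10,-.09]:
    manip.servo_line(W(x-HF,-.068,.028),vel=.06); a=fx();print(x,round(a,2),round(fy(),2))
    if a>12: print("stop");break
snap(4);print(manip.current_clock())
E
```

```text
-0.17 0.2 0.62
-0.15 -0.1 0.56
-0.14 0.63 0.95
-0.13 0.63 0.43
-0.12 1.21 0.95
-0.11 -0.57 0.35
-0.1 0.9 0.65
-0.09 0.19 0.74
23.7
```

View pics/tc4.png

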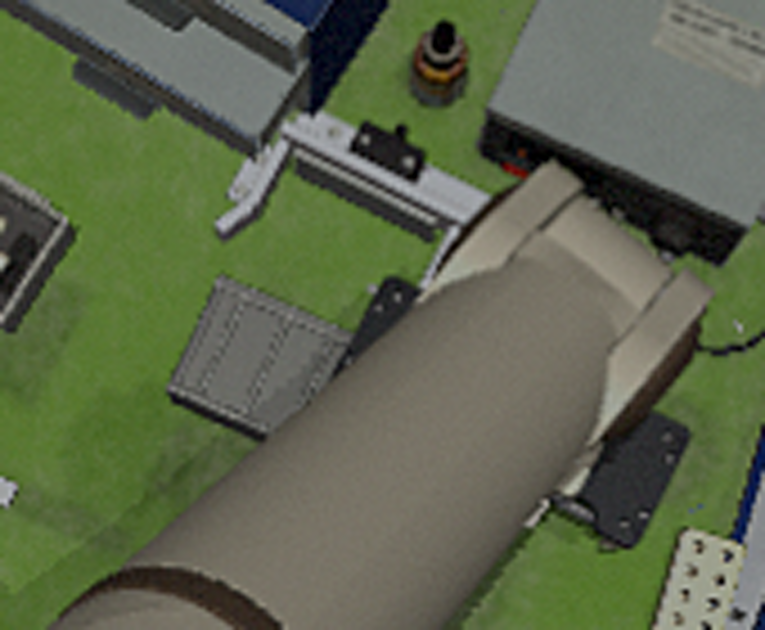

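View pics/sc4.png

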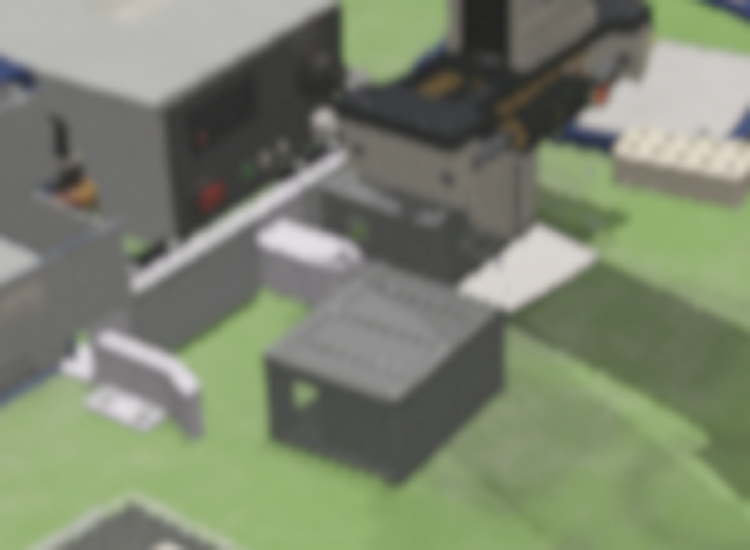

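The crate is between the guides and still flat, with its left side at (390,230) in the side crop. The left crate hasn't moved. I'll press it home in small steps and watch the force.

```bash
python3 - <<'E'
from h import *
f0=np.array(manip.current_force())
fx=lambda:-(np.array(manip.current_force())-f0)[:2]@X
for x in [-.084,-.081]+list(np.arange(-.0795,-.0675,.001)):
    manip.servo_line(W(x-HF,-.068,.028),vel=.03)
    manip.sleep(.1); a=np.mean([fx() for _ in range(3)]); print(round(x,4),round(a,2), lane([manip.current_tool_pos()])[0].round(4))
    if a>7: break
p=lane([manip.current_tool_pos()])[0]
manip.servo_line(W(p[0]-.04,-.068,.028),vel=.1)
manip.servo_line(W(-.2,-.03,.15),vel=.25)
manip.servo_line([.36,.0,.3],vel=.3)
snap(5);print(manip.current_clock())
E
```

```text
-0.084 0.9 [-0.0933 -0.068 ]
-0.081 0.88 [-0.0903 -0.068 ]
-0.0795 1.8 [-0.0892 -0.068 ]
-0.0785 2.53 [-0.0879 -0.068 ]
-0.0775 1.64 [-0.0869 -0.068 ]
-0.0765 1.33 [-0.086 -0.068]
-0.0755 6.56 [-0.0857 -0.0681]
-0.0745 7.4 [-0.0855 -0.0681]
29.3
```

View pics/tc5.png

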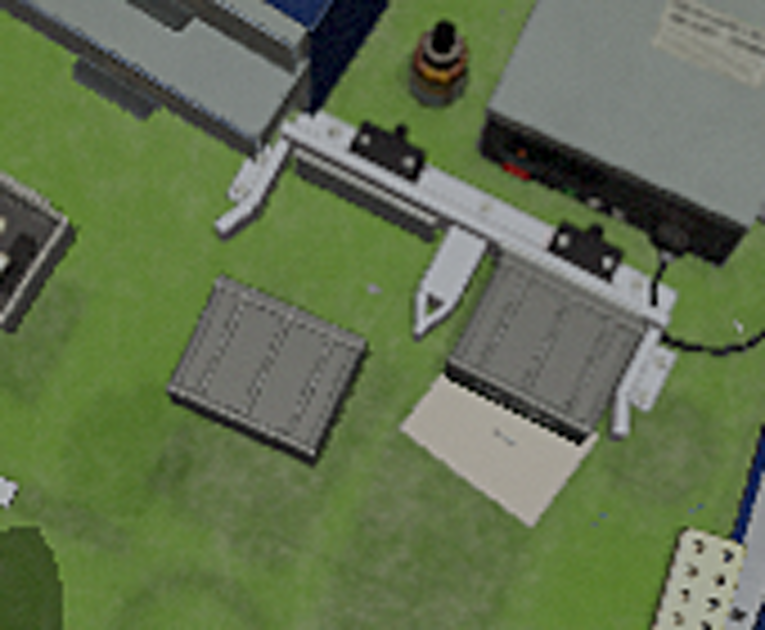

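View pics/sc5.png

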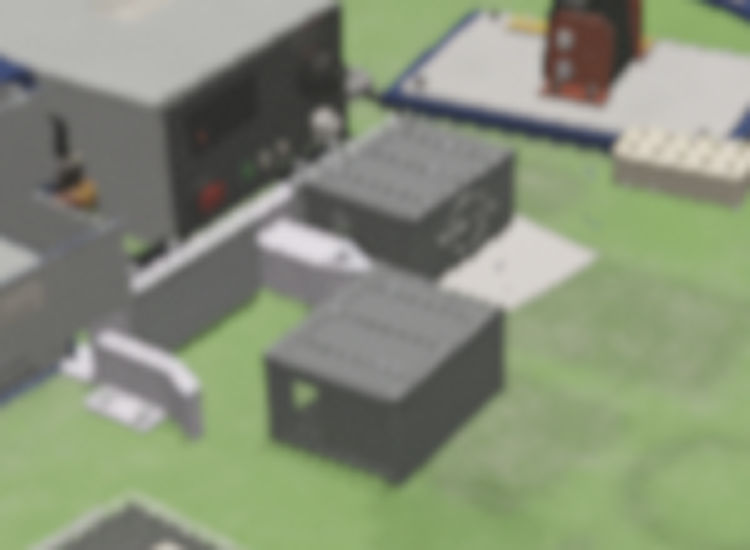

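```bash
python3 - <<'E'
from h import *
np.set_printoptions(precision=4,suppress=True)
l=lane(onz("top",T([(446,363),(498,255),(648,325),(590,432)]),.052));print(l,l.mean(0)); v=l[1]-l[0]+l[2]-l[3]; w=l[1]-l[2]+l[0]-l[3]
print(np.degrees(np.arctan2(v[1],v[0])),np.degrees(np.arctan2(-w[0],w[1])))
a=cv2.imread("pics/top0.png").astype(int);b=cv2.imread("pics/top5.png").astype(int)
d=abs(a-b).max(2)
for n,(x0,y0,x1,y1) in dict(bottle=(325,230,365,268),box=(165,105,220,155)).items(): print(n,d[y0:y1,x0:x1].max(),(d[y0:y1,x0:x1]>25).sum())
E
```

```text
[[-0.0762 -0.0241]
 [-0.0042 -0.0216]
 [-0.0004 -0.1192]
 [-0.0734 -0.1174]] [-0.0385 -0.0706]
0.29097052958938907 2.0154575982055603
bottle 39 2
box 20 0
```

Everything is inside the tolerances, so I'm handing in.

```bash
python3 - <<'E'
from h import *
print(manip.current_clock(),manip.current_force()); manip.hand_in()
E
```

```text
29.3 [-0.06416081  0.12587451 -0.62450815]
the job is handed in; nothing more can be done
```

I handed the job in at 29.3 s, with the stamped crate home in the right lane and the plain one on its back outside the lanes. The hand-in reports no verdict.

- **Tipping:** I tipped both crates onto their backs by pushing high on the near wall with the shut fingers. The ring stamp was on the right-hand crate's base, so that one is crate_a. I saw no mark on the left crate's base.
- **Pushing home:** I nudged crate_a sideways to square it and bring it close to the lane centre, then pushed it straight in. It met a firm stop at about 7 N, with its base at x ≈ -0.075 (home is -0.076).
- **Crate_a at the end:** The last picture puts it at y ≈ -0.071 in the lane frame and within about 2° of square. The plate travel isn't measured directly: I infer it is pressed in from the firm stop and the rim position.
- **Crate_b at the end:** It lies on its back with its base at x ≈ -0.16, well before the -0.115 limit.
- **Bystanders:** The bottle and sample box look unmoved when the first and last top pictures are compared.

**Checks that disagreed:** Two-view heights of the crate tops came out 2 to 8 mm below the nominal 76 and 52 mm, so I used the nominal heights with the top view. The two yaw estimates for crate_a at the end differ, 0.3° against 2.0°; both are well inside 7°.

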